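# Slide the circuit board under the inspection bridge

### The arm

A 6-joint arm with a two-finger parallel gripper is mounted at the origin on the work surface. World frame = base frame: x ahead of the robot, y to its left, z up, the work surface at z = 0. Lengths are in m, angles in rad, forces in N, time in s.
With the tool pointing down it reaches from about 0.275 to 0.775 m from the base axis. Payload 14.6 kg.
Tool frame: the origin (TCP) lies between the finger pads; the fingertips stand 14 mm ahead of it and the grasp point (between the pads) lies 5 mm behind it; z points along the fingers, y is the line along which they close (so a half turn about z gives the same grasp; the last joint's range is limited). The gripper opens to 85 mm and grips with 20 to 120 N. Pads are 22 mm wide; open, the fingers measure 114 mm over their backs; the gripper's body (76 mm by 85 mm) begins 54 mm behind the grasp point. The pads swing forward as they close: fully open they stand 13 mm farther back than shut.
Start: joints at [1.06, 0.263, -0.048, 1.259, 0, 1.415], TCP at [0.183, 0.492, 0.245] pointing down, gripper open.
Joint ranges: [-2.65, 2.65], [-0.89, 1.7], [-1.18, 1.37], [-2.13, 2.11], [-1.35, 1.29], [-3.14, 3.14]. Speed limits (rad/s): [1.89, 1.89, 2.57, 2.79, 3.14, 3.14].

### API

Orientations are given as [roll, pitch, yaw] about the fixed x, y, z axes, in that order (R = Rz(yaw) Ry(pitch) Rx(roll)).
In Python, from plant import arm gives the robot as it stands.
- The arm moves only by the tool apply_moves, never from a script. Its argument "motion" is a list of rows, each a list of 7 numbers: the turn, a rotation vector about the world's x, y, z in degrees, then the shift along the world's x, y, z in m, then the closure, from -1 (fully open) to 1 (shut). In form: [[ax, ay, az, x, y, z, claw], ...]. A call has 1 to 5 rows; each row is the pose to reach, as a shift and turn from the pose commanded when the call began; what a row does not reach only later rows make up. A row lasts 1/12 s, in which the tool goes at most 41.7 mm and 7.16 degrees, less where a joint would pass 70% of its speed; a pose out of reach is approached as far as the arm can. A call with a gripper value outside its range is refused whole. The fingers move at their own pace and stop on an object; the grip force is fixed at half the most. Time passes only in rows, so rows that repeat a pose let the fingers close. It gives the time, the measured TCP pose, the force, the opening and the grip force at its end, in the units of the state.
- arm.observe(): the state, without advancing time (a new reading comes with each control period).
- arm.read_camera(name): name is "scene" or "top"; returns (picture, depth): 384x512x3 uint8, red, green, blue; 384x512 float32, m along the optical axis (not along the pixel's ray), 0 where there is no reading.
- arm.get_calibration(name): a dict with "fx", "fy", "cx", "cy" (pixels), "pose" (4x4, takes a point from camera to world coordinates). Camera axes: x right, y down, z forward; pixel columns grow to the right and rows downward; lengths in m; the calibration is good to about 2 mm. A picture is of the moment at which its call begins. get_calibration takes no time and is no camera call.
- arm.finish_job(): hands the job in; it is judged then, once.
The state is a dict: "time": time; "joint_pos": joint angles; "joint_velocities": joint speeds; "tau": joint torques, N m; "position": TCP position; "orientation": TCP orientation; "force": force on the tool from outside, world axes, zero at the start; "moment": the same for the moment, N m; "width": finger opening in m; "finger_force": force on a finger pad.
Only numpy, scipy, OpenCV 4.12 (cv2) and the standard library are available. Lean on these libraries where they do the work, as an engineer would, in place of code of your own. Each camera call takes 0.05 s, during which the arm holds its last target. There are 200 camera calls.

### The job

Push the white carrier tray with the red circuit board along the table, nose first, under the low blue inspection bridge until its nose rests squarely against the yellow stop at the far end. Push it gently with the fingertips, keeping it flat on the table, never tipping or lifting it, and leave the green spool, the tip cleaner and the blue tumbler where they are. Finish with the hand clear.

Things in the scene. Friction and masses are not known exactly. Their poses are not given: they have to be found in the camera images.
- carrier: loose flat white tray holding a red circuit board, 140 long (its x) x 60 wide (its y) x 12 mm high, vertical sides, 0.15 to 0.3 kg; origin at the centre of its underside; +x points to the nose, the end that goes in first. It slides with ordinary friction; push it low on its tail face or its long sides
- tab_top (a point): top of the tray's orange pull tab, 24 mm across x 6 mm thick, 32 mm above the table, 52 mm behind the tray's origin on its centreline (15 mm inside the tail face). It marks the tail end; pushing high on it can tip the tray
- carrier_nose (a point): middle of the tray's nose face, 70 mm ahead of the tray's origin, 5 mm above its underside
- carrier_tail (a point): middle of the tray's tail face, 70 mm behind the tray's origin, 5 mm above its underside
- bridge: low bridge fixed to the table; origin on the table under the middle of its blue beam; +x is the way the tray goes in, +y across. Beam 36 mm along x, 100 mm across, underside 16 mm (4 mm above the tray), top 26 mm; a round black lens mount on it, 34 mm diameter, reaches 34 mm. With the tray home its tail is at x = -78 mm, outside the mouth
- mouth (a point): middle of the open mouth on the table, at x = -57 mm in the bridge's frame. Two aluminium side rails, 16 mm high, leave a channel 72 mm wide from x = -30 to +62 mm; flared guides widen it to about 106 mm at the mouth (124 mm over the outside)
- stop_face (a point): middle of the face of the yellow stop (100 mm wide, 10 mm high) that the nose must rest against, 62 mm beyond the bridge's origin along its x, 5 mm above the table; its axes are those of the bridge
- spool: loose green solder spool standing on its flange, 60 mm diameter, 38 mm high; origin at the centre of its underside; leave alone
- cleaner: loose round steel tin of brass wool (tip cleaner), 66 mm diameter, 34 mm high; origin at the centre of its underside; leave alone
- tumbler: loose blue ceramic tumbler, 64 mm diameter, 85 mm high; origin at the centre of its underside; leave alone
Things that resemble listed ones, but are neither listed nor needed, are in the scene too. Leave any turquoise look-alike of the bridge alone. There is more than one size of the carrier; the one meant has the size given above.

How it is judged:
On the way:
1. the tray's nose is under the beam, the tray flat on the table (x of carrier_nose in the frame of stop_face above -0.075 m and y of carrier_nose in the frame of stop_face between -0.012 and 0.012 m and angle between carrier's own z axis and vertical below 0.05 rad), for 0.05 s.
At the end, for the whole second after the job is handed in: the tray lies flat and still in the channel under the bridge, the middle of its nose within 4 mm of the stop and 10 mm of the centreline, in line with the bridge within 0.08 rad (x of carrier_nose in the frame of stop_face between -0.004 and 0.004 m and y of carrier_nose in the frame of stop_face between -0.01 and 0.01 m and angle between the x axis of carrier and the x axis of bridge, either way round below 0.08 rad and angle between carrier's own z axis and vertical below 0.03 rad and height (world z) of carrier below 0.004 m and linear speed of carrier below 0.01 m/s); the robot touches nothing.
It fails at once if the tray is tipped by more than 0.1 rad (angle between carrier's own z axis and vertical above 0.1 rad).
It fails at once if the tray is lifted off the table (origin more than 7 mm up) (height (world z) of carrier above 0.007 m).
It fails at once if the tray is rammed against the bridge or stop (over 40 N) (contact force between carrier and bridge above 40 N).
It fails at once if the spool, the tip cleaner or the tumbler is moved by more than 15 mm (distance of any of spool, cleaner, tumbler from where it was at the start of the episode above 0.015 m).
It also fails if it takes over 61 s, if anything falls off the work surface, if the arm or the gripper's body presses on something with over 40 N, if the wrist force passes 120 N, or if a joint passes its speed limit or range.

## Working session

There is one attempt and no reset: what is moved stays moved. The work goes in short steps, Python scripts to look and compute and a tool call to move; the robot and the scene stay as the last step left them, time stands still between calls to the robot, and variables do not carry over. Pictures are saved under pics/ and viewed, at most 12 in all, crops included, and the job is handed in when it is done.

Besides the shell and the picture viewer there is one more tool, called after "Call:" by a JSON object that holds its "name" and its "arguments", one argument or row to a line. apply_moves: Moves the arm, as the interface text tells. Its arguments: {"type":"object","properties":{"motion":{"type":"array","items":{"type":"array","items":{"type":"number"}}}},"required":["motion"]}

```bash
mkdir -p pics
cat > h.py <<'E'
from plant import arm
import numpy as np, cv2
def shot(n,tag):
    p,d=arm.read_camera(n); np.savez(f'pics/{tag}.npz',p=p,d=d); cv2.imwrite(f'pics/{tag}.png',p[:,:,::-1]); return p,d
def pt(n,d,u,v):
    c=arm.get_calibration(n); z=d[int(v),int(u)]
    return (c['pose']@[(u-c['cx'])/c['fx']*z,(v-c['cy'])/c['fy']*z,z,1])[:3]
def onz(n,u,v,h):
    c=arm.get_calibration(n); r=c['pose'][:3,:3]@[(u-c['cx'])/c['fx'],(v-c['cy'])/c['fy'],1]; o=c['pose'][:3,3]
    return o+r*(h-o[2])/r[2]
E
python3 - <<'E'
from h import *
for n in('top','scene'): shot(n,n+'0')
print(arm.get_calibration('top')['pose'].round(3), arm.get_calibration('scene')['pose'].round(3)); print(arm.observe())
E
```

```text
[[-0.125 -0.97   0.207  0.398]
 [-0.992  0.123 -0.021  0.047]
 [-0.005 -0.208 -0.978  1.055]
 [ 0.     0.     0.     1.   ]] [[-0.167  0.759 -0.63   1.402]
 [ 0.986  0.134 -0.1    0.141]
 [ 0.008 -0.638 -0.77   1.028]
 [ 0.     0.     0.     1.   ]]
{'time': 0.1, 'joint_pos': array([ 1.05971983e+00,  2.63525807e-01, -4.88309825e-02,  1.25939023e+00,
       -2.95320248e-05,  1.41550707e+00]), 'joint_velocities': array([-0.00016713,  0.00098247,  0.00023477, -0.0008097 ,  0.00017077,
        0.00025715]), 'tau': array([ 1.26725328e-03, -6.38585544e+01,  3.85059357e+01,  1.01793848e-02,
       -1.08992319e-04,  5.42378302e-06]), 'position': array([0.18277686, 0.49193465, 0.24486247]), 'orientation': array([-3.14064884e+00, -1.17862693e-04,  2.78580537e+00]), 'force': array([0.61162831, 0.22063656, 0.16199456]), 'moment': array([-0.02515247,  0.03032428,  0.01435987]), 'finger_force': 0.0, 'width': 0.08551878080403932}
```

View pics/top0.png

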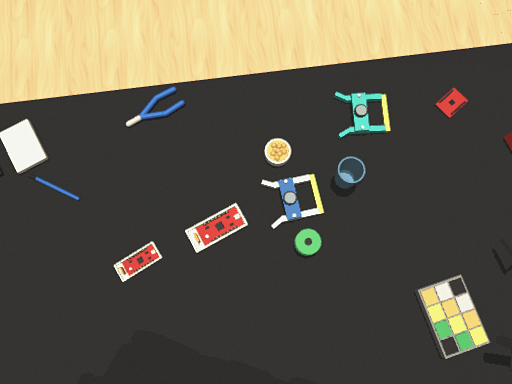

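View pics/scene0.png

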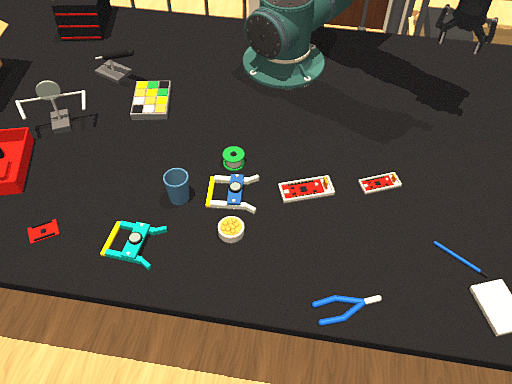

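The top view shows two trays, a large one at (216,228) and a small one at (138,261). It also shows the blue bridge at (291,198), the turquoise look-alike at (362,112), the spool at (308,242), the cleaner at (278,152) and the tumbler at (350,170). I'll confirm the tray sizes in an enlarged crop.

Run:
```python
from h import *
p=np.load('pics/top0.npz')['p'][130:290,105:335]
cv2.imwrite('pics/crop0.png',cv2.resize(p,None,fx=3.4,fy=3.4,interpolation=cv2.INTER_CUBIC)[:,:,::-1])
```

```text
(no output)
```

View pics/crop0.png

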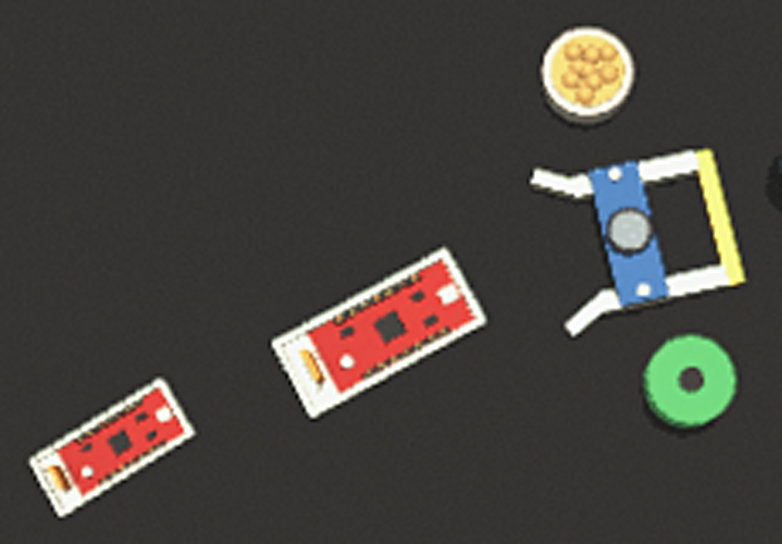

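The crop shows the large tray with nose corners at (446,248) and (487,322) and tail corners at (272,341) and (313,418). The yellow stop's near face runs from (696,153) to (725,283). The blue beam's corners are (589,171), (635,163), (668,297) and (623,307). I'll measure these to check which tray is 140 mm long.

```bash
cat >> h.py <<'E'
def tray(p,near):
    """fit rect to white+red blob nearest near(px); returns centre, yaw, size on z=12mm"""
    q=p.astype(int); m=((q[:,:,0]>150)&((abs(q[:,:,1]-q[:,:,2])<45))).astype(np.uint8)
    m=cv2.morphologyEx(m,cv2.MORPH_CLOSE,np.ones((3,3)))
    cs,_=cv2.findContours(m,cv2.RETR_EXTERNAL,cv2.CHAIN_APPROX_NONE)
    cs=[c for c in cs if cv2.contourArea(c)>300]
    c=min(cs,key=lambda c:np.hypot(*(c.mean(0)[0]-near)))
    w=np.array([onz('top',u,v,.012)[:2] for u,v in c[:,0]])
    (cx,cy),s,a=cv2.minAreaRect((w*1000).astype(np.float32))
    if s[0]<s[1]: a+=90
    return np.array([cx,cy])/1000,a,s
E
python3 - <<'E'
from h import *
f=lambda u,v,h:onz('top',105+(u+.5)/3.4-.5,130+(v+.5)/3.4-.5,h)[:2]
def rep(n,P,h):
    w=np.array([f(*q,h) for q in P]); print(n,w.round(4).tolist(),'edges',np.linalg.norm(np.diff(w,axis=0,append=w[:1]),axis=1).round(4)); return w
a=rep('big',[(272,341),(446,248),(487,322),(313,418)],.012)
d=(a[1]+a[2]-a[0]-a[3]);print('ctr',a.mean(0),'yaw',np.degrees(np.arctan2(d[1],d[0])))
rep('small',[(30,460),(162,378),(196,434),(64,517)],.012)
b=rep('beam',[(589,171),(635,163),(668,297),(623,307)],.026);print('ctr',b.mean(0))
d=(b[1]+b[2]-b[0]-b[3]);e=b[0]+b[1]-b[2]-b[3];print('yaw',np.degrees(np.arctan2(d[1],d[0])),np.degrees(np.arctan2(e[1],e[0]))-90)
s=rep('stop',[(696,153),(725,283)],.010);print('ctr',s.mean(0)); e=s[0]-s[1];print(np.degrees(np.arctan2(e[1],e[0]))-90)
rep('lens',[(629,230)],.034);rep('flaretips',[(533,177),(572,331)],.016)
rep('spool',[(690,380)],.038);rep('clean',[(588,73)],.034)
P=np.load('pics/top0.npz')['p'];print(tray(P,[216,228]))
E
```

```text
big [[0.5531, 0.2108], [0.6043, 0.0805], [0.5474, 0.0577], [0.4954, 0.1871]] edges [0.1399 0.0613 0.1394 0.0624]
ctr [0.55005176 0.13403023] yaw -68.32047083145491
small [[0.4912, 0.3861], [0.5367, 0.2903], [0.4946, 0.2695], [0.4492, 0.3649]] edges [0.1062 0.047  0.1057 0.0471]
beam [[0.6444, -0.028], [0.6461, -0.0616], [0.547, -0.0709], [0.5439, -0.0385]] edges [0.0336 0.0996 0.0325 0.101 ]
ctr [ 0.59533789 -0.04974241]
yaw -85.89228264937674 -84.35179780480131
stop [[0.6518, -0.1084], [0.5542, -0.1146]] edges [0.0978 0.0978]
ctr [ 0.60296829 -0.11153519]
-86.36251280461211
lens [[0.5965, -0.0497]] edges [0.]
flaretips [[0.6475, 0.012], [0.5329, -0.0012]] edges [0.1154 0.1154]
spool [[0.4862, -0.0761]] edges [0.]
clean [[0.7147, -0.0365]] edges [0.]
(array([0.55073639, 0.13471703]), 111.91122436523438, (62.11334228515625, 140.7657928466797))
```

The tray at (216,228) measures 140 x 61 mm, so it is the one meant. The other, at (138,261), is 106 x 47 mm. The blue bridge has its origin at about (0.5955,-0.050) with yaw about -84.5°. I'll use the two open fingers along the tray's robot-side long side to push it square and onto the centreline, then push on its tail.

Call:
{"name": "apply_moves", "arguments": {
  "motion": [
    [0, 0, 26, 0.29, -0.368, 0, -1],
    [0, 0, 26, 0.29, -0.368, 0, -1],
    [0, 0, 26, 0.29, -0.368, 0, -1],
    [0, 0, 26, 0.29, -0.368, 0, -1],
    [0, 0, 26, 0.29, -0.368, 0, -1]
  ]
}}

```text
time: 0.52
position: [0.3009, 0.3426, 0.2452]
orientation: [3.142, -0.0, -3.036]
force: [1.1, 1.2, 0.8]
width: 0.0856
finger_force: 0.0
```

Call:
{"name": "apply_moves", "arguments": {
  "motion": [
    [0, 0, 0, 0.162, -0.205, -0.1, -1],
    [0, 0, 0, 0.162, -0.205, -0.1, -1],
    [0, 0, 0, 0.162, -0.205, -0.1, -1],
    [0, 0, 0, 0.162, -0.205, -0.1, -1],
    [0, 0, 0, 0.162, -0.205, -0.1, -1]
  ]
}}

```text
time: 0.93
position: [0.4219, 0.1893, 0.1702]
orientation: [3.142, 0.0, -3.044]
force: [2.0, 1.2, 0.8]
width: 0.0853
finger_force: 0.0
```

Call:
{"name": "apply_moves", "arguments": {
  "motion": [
    [0, 0, 0, 0.03, -0.038, -0.05, -1],
    [0, 0, 0, 0.03, -0.038, -0.05, -1],
    [0, 0, 0, 0.03, -0.038, -0.05, -1],
    [0, 0, 0, 0.03, -0.038, -0.05, -1]
  ]
}}

```text
time: 1.27
position: [0.4508, 0.1523, 0.1199]
orientation: [-3.142, -0.003, -3.046]
force: [0.3, 0.3, 0.6]
width: 0.0854
finger_force: 0.0
```

Call:
{"name": "apply_moves", "arguments": {
  "motion": [
    [0, 0, -0.5, 0.022, -0.028, -0.03, -1],
    [0, 0, -0.5, 0.022, -0.028, -0.065, -1],
    [0, 0, -0.5, 0.022, -0.028, -0.095, -1],
    [0, 0, -0.5, 0.022, -0.028, -0.095, -1]
  ]
}}

```text
time: 1.6
position: [0.4706, 0.1254, 0.0226]
orientation: [3.141, -0.006, -3.052]
force: [-2.6, 0.3, -0.8]
width: 0.0856
finger_force: 0.0
```

Run:
```python
from h import *
p,d=shot('scene','scene1'); print(arm.observe()['position'])
cv2.imwrite('pics/s1c.png',cv2.resize(p[60:260,180:430],None,fx=3,fy=3,interpolation=cv2.INTER_CUBIC)[:,:,::-1])
```

```text
[0.47149621 0.12562934 0.02507878]
```

View pics/s1c.png

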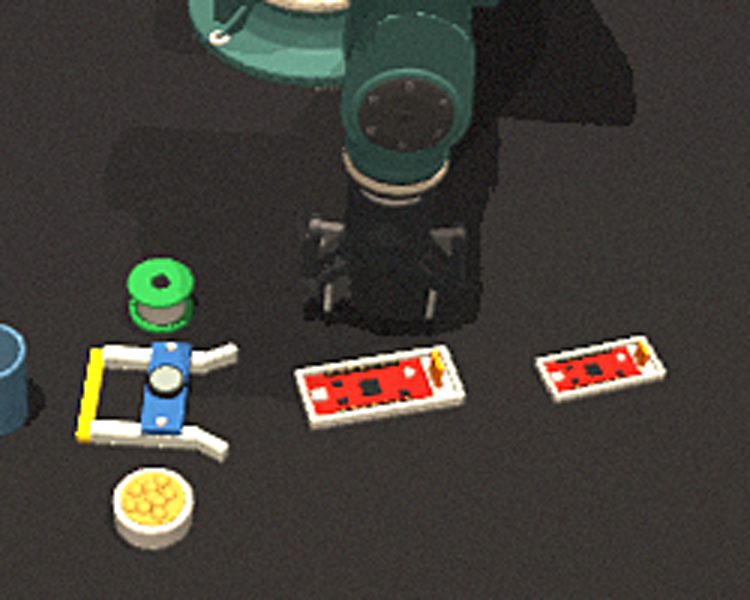

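The crop shows the open fingers standing clear on the robot side of the tray, with pad tips at about (330,315) and (432,317). Next is a guarded descent.

Call:
{"name": "apply_moves", "arguments": {
  "motion": [
    [0, 0, 0, 0, 0, -0.004, -1],
    [0, 0, 0, 0, 0, -0.008, -1],
    [0, 0, 0, 0, 0, -0.008, -1]
  ]
}}

```text
time: 1.9
position: [0.4738, 0.1256, 0.0189]
orientation: [3.142, 0.002, -3.052]
force: [-0.5, 0.2, -0.2]
width: 0.0856
finger_force: 0.0
```

Call:
{"name": "apply_moves", "arguments": {
  "motion": [
    [0, 0, 0, 0, 0, -0.003, -1],
    [0, 0, 0, 0, 0, -0.006, -1],
    [0, 0, 0, 0, 0, -0.006, -1]
  ]
}}

```text
time: 2.15
position: [0.4732, 0.1252, 0.0118]
orientation: [3.142, 0.0, -3.052]
force: [-1.2, -0.3, -0.7]
width: 0.0854
finger_force: 0.0
```

Call:
{"name": "apply_moves", "arguments": {
  "motion": [
    [0, 0, 0, 0, 0, -0.002, -1],
    [0, 0, 0, 0, 0, -0.004, -1],
    [0, 0, 0, 0, 0, -0.006, -1],
    [0, 0, 0, 0, 0, -0.006, -1]
  ]
}}

```text
time: 2.48
position: [0.473, 0.1251, 0.0055]
orientation: [3.142, -0.001, -3.052]
force: [0.3, -1.2, -1.1]
width: 0.0855
finger_force: 0.0
```

Call:
{"name": "apply_moves", "arguments": {
  "motion": [
    [0, 0, 0, 0.007, 0.001, 0, -1],
    [0, 0, 0, 0.014, 0.001, 0, -1],
    [0, 0, 0, 0.02, 0.002, 0, -1],
    [0, 0, 0, 0.025, 0.002, 0, -1],
    [0, 0, 0, 0.03, 0.003, 0, -1]
  ]
}}

```text
time: 2.9
position: [0.5037, 0.1281, 0.0058]
orientation: [3.141, -0.0, -3.052]
force: [-1.2, 0.1, -0.2]
width: 0.0854
finger_force: 0.6
```

Call:
{"name": "apply_moves", "arguments": {
  "motion": [
    [0, 0, 0, 0.005, 0.0005, 0, -1],
    [0, 0, 0, 0.01, 0.001, 0, -1],
    [0, 0, 0, 0.015, 0.0015, 0, -1],
    [0, 0, 0, 0.02, 0.002, 0, -1],
    [0, 0, 0, 0.02, 0.002, 0, -1]
  ]
}}

```text
time: 3.32
position: [0.5245, 0.1302, 0.0059]
orientation: [-3.142, 0.001, -3.052]
force: [0.9, 0.1, -1.5]
width: 0.0853
finger_force: 0.0
```

```bash
cat >> h.py <<'E'
O=np.array([.5955,-.05]);Y=np.radians(-84.5);D=np.array([np.cos(Y),np.sin(Y)]);N=np.array([-D[1],D[0]])
def fr(w): r=np.array(w)[:2]-O; return (np.array([r@D,r@N])*1000).round(1)
E
python3 - <<'E'
from h import *
p,d=shot('top','top2'); o=arm.observe(); print(fr(o['position']),o['position'],o['force'])
c,a,s=tray(p,[216,215]);print(c,fr(c),a-180+84.5,s)
cv2.imwrite('pics/t2c.png',cv2.resize(p[130:290,150:340],None,fx=3.6,fy=3.6,interpolation=cv2.INTER_CUBIC)[:,:,::-1])
E
```

```text
[-186.1  -54. ] [0.52386647 0.13008343 0.00586981] [-0.19490147  0.43274676  0.204004  ]
[ 0.72350037 -0.03719566] [ -0.5 128.6] 77.20687866210938 (65.25830841064453, 65.44637298583984)
```

View pics/t2c.png

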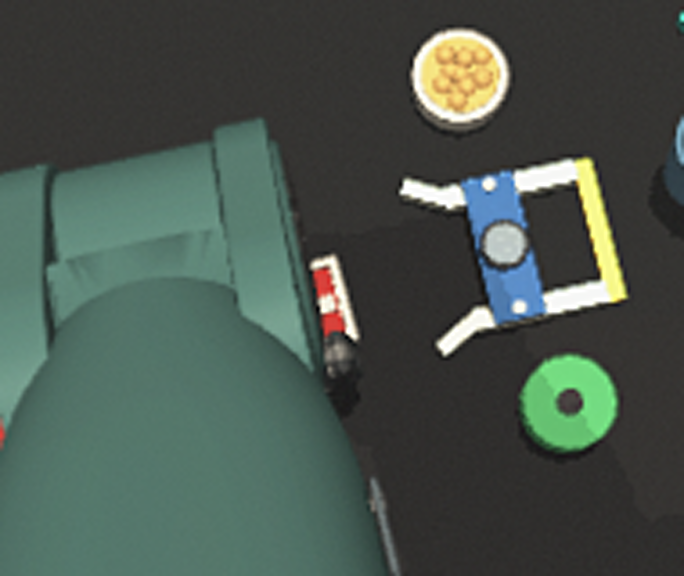

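In the top view the arm hides most of the tray. Only its nose edge shows, from (338,257) to (357,338), and it is roughly parallel to the stop. I'll use the scene camera for tray pose.

```bash
sed -i "s/def tray(p,near)/def tray(p,near,n='top')/; s/onz('top',u,v,.012)/onz(n,u,v,.012)/" h.py
python3 - <<'E'
from h import *
g=lambda u,v:fr(onz('top',150+(u+.5)/3.6-.5,130+(v+.5)/3.6-.5,.012)); print('nose',g(338,257),g(357,338))
P=np.load('pics/scene1.npz')['p'];c,a,s=tray(P,[305,189],'scene');print('before',c,fr(c),a-180+84.5,s)
p,d=shot('scene','scene2');c,a,s=tray(p,[305,195],'scene');print(c,fr(c),a-180+84.5,s)
cv2.imwrite('pics/s2c.png',cv2.resize(p[130:250,190:370],None,fx=4,fy=4,interpolation=cv2.INTER_CUBIC)[:,:,::-1])
E
```

```text
nose [-109.9   20.9] [-109.2  -36.1]
before [0.55301392 0.13759004] [-190.8  -24.3] 16.282854080200195 (69.00251770019531, 143.29757690429688)
[0.55947449 0.1304229 ] [-183.   -18.6] 1.793025016784668 (91.5795669555664, 141.62237548828125)
```

View pics/s2c.png

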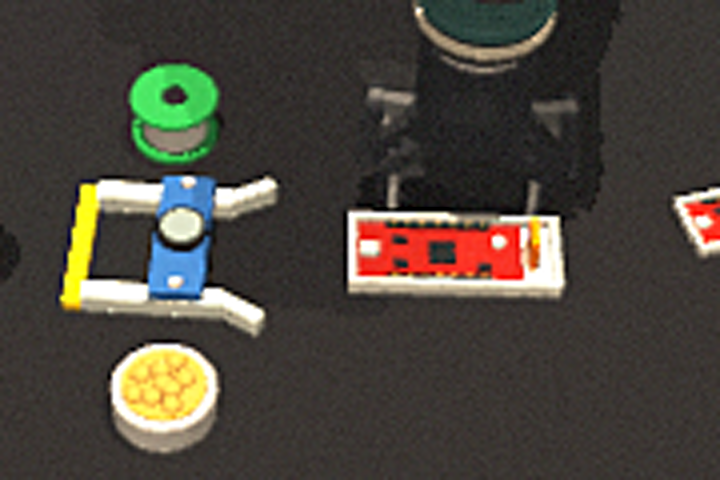

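The crop shows the tray now square with the bridge and both fingers on its side. It is still about 9 mm off the centreline, so I'll push that much further, back off and raise.

Call:
{"name": "apply_moves", "arguments": {
  "motion": [
    [0, 0, 0, 0.004, 0.0004, 0, -1],
    [0, 0, 0, 0.007, 0.0007, 0, -1],
    [0, 0, 0, 0.009, 0.001, 0, -1],
    [0, 0, 0, 0.009, 0.001, 0, -1],
    [0, 0, 0, 0.009, 0.001, 0, -1]
  ]
}}

```text
time: 3.83
position: [0.5324, 0.1311, 0.0059]
orientation: [-3.142, 0.0, -3.052]
force: [-0.4, 0.6, -0.5]
width: 0.0853
finger_force: 0.0
```

Call:
{"name": "apply_moves", "arguments": {
  "motion": [
    [0, 0, 0, -0.025, -0.002, 0, -1],
    [0, 0, 0, -0.06, 0, 0.01, -1],
    [0, 0, 0, -0.06, 0.03, 0.045, -1],
    [0, 0, 0, -0.06, 0.06, 0.08, -1],
    [0, 0, 0, -0.06, 0.1, 0.1, -1]
  ]
}}

```text
time: 4.25
position: [0.4718, 0.2214, 0.1027]
orientation: [-3.141, 0.001, -3.054]
force: [2.6, 0.6, 0.8]
width: 0.0853
finger_force: 0.0
```

Call:
{"name": "apply_moves", "arguments": {
  "motion": [
    [0, 0, 90, 0, 0.1, 0.02, 0],
    [0, 0, 90, 0, 0.12, 0.02, 0],
    [0, 0, 90, 0, 0.12, 0.02, 0],
    [0, 0, 90, 0, 0.12, 0.02, 0],
    [0, 0, 90, 0, 0.12, 0.02, 0]
  ]
}}

```text
time: 4.67
position: [0.4719, 0.3435, 0.1203]
orientation: [-3.141, 0.001, -2.418]
force: [0.2, -0.8, -0.6]
width: 0.0423
finger_force: 0.0
```

Run:
```python
from h import *
p,d=shot('top','top3'); o=arm.observe(); print(o['joint_pos'],o['width'],o['orientation'])
c,a,s=tray(p,[216,215]);print(c,fr(c),a-180+84.5,s)
cv2.imwrite('pics/t3c.png',cv2.resize(p[130:290,130:340],None,fx=3.6,fy=3.6,interpolation=cv2.INTER_CUBIC)[:,:,::-1])
```

```text
[ 4.88078060e-01  4.24484432e-01 -1.50702341e-01  9.95349713e-01
 -6.44604404e-05 -2.44099184e-01] 0.042724406548593344 [-3.14146731e+00  2.36558704e-04 -2.40941540e+00]
[0.57263019 0.12756868] [-178.9   -5.7] -0.4037480354309082 (62.29269027709961, 141.34375)
```

View pics/t3c.png

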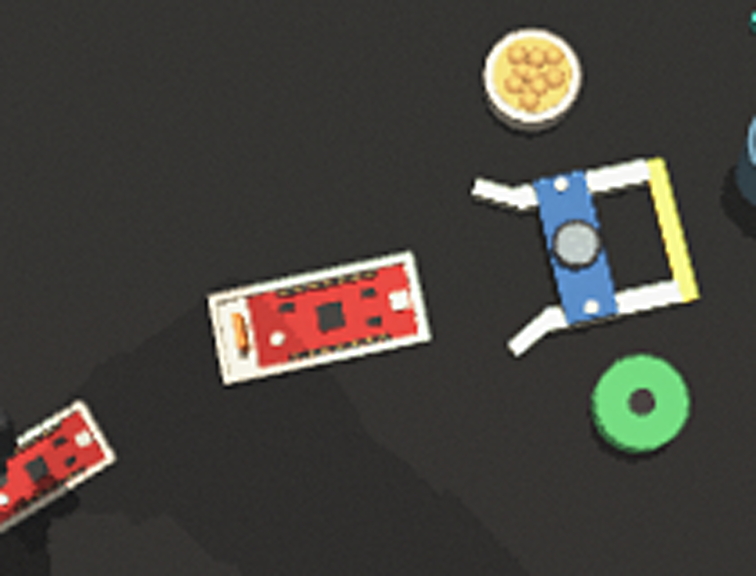

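The top view shows the tray square to the bridge and slightly toward the robot side of the centreline. I'll refine the bridge pose by a fit of all its keypoints.

Run:
```python
from h import *
M=np.array([[-18,50],[18,50],[18,-50],[-18,-50],[62,50],[62,-50],[0,0],[-57,57.5],[-57,-57.5]])/1e3
W=np.array([[.6444,-.028],[.6461,-.0616],[.547,-.0709],[.5439,-.0385],[.6518,-.1084],[.5542,-.1146],[.5965,-.0497],[.6475,.012],[.5329,-.0012]])
m,w=M.mean(0),W.mean(0);A=M-m;B=W-w
t=np.arctan2((A[:,0]*B[:,1]-A[:,1]*B[:,0]).sum(),(A*B).sum());R=np.array([[np.cos(t),-np.sin(t)],[np.sin(t),np.cos(t)]])
o=w-R@m;print(np.degrees(t),o,((W-(M@R.T+o))@R*1000).round(1).tolist())
# tray in new frame
r=R.T@(np.array([.5720,.1271])-o);print(r*1000,'heading',-84.9-np.degrees(t)); print('tail pt',o+R@(r-[.07,0]))
open('h.py','a').write(f"\nO=np.array({o.tolist()});Y={t};D=np.array([np.cos(Y),np.sin(Y)]);N=np.array([-D[1],D[0]])\n")
```

```text
-84.26215424644992 [ 0.59592225 -0.05010557] [[0.9, 0.4], [-1.5, -1.2], [-2.2, -0.8], [1.3, -0.6], [1.6, -0.2], [-2.0, 2.0], [-0.3, 0.6], [0.4, 0.0], [2.0, -0.3]]
[-178.70939701   -6.08591122] heading -0.6378457535500814
tail pt [0.56500161 0.19674928]
```

Call:
{"name": "apply_moves", "arguments": {
  "motion": [
    [0, 0, 56.2, 0.0913, -0.121, 0, 0.3],
    [0, 0, 56.2, 0.0913, -0.121, 0, 0.3],
    [0, 0, 56.2, 0.0913, -0.121, 0, 0.3],
    [0, 0, 56.2, 0.0913, -0.121, 0, 0.3],
    [0, 0, 56.2, 0.0913, -0.121, 0, 0.3]
  ]
}}

```text
time: 5.13
position: [0.5668, 0.2157, 0.12]
orientation: [-3.14, -0.001, -1.825]
force: [-0.3, 0.0, 0.0]
width: 0.0298
finger_force: 0.0
```

Call:
{"name": "apply_moves", "arguments": {
  "motion": [
    [0, 0, 20.5, 0, 0, -0.03, 0.3],
    [0, 0, 20.5, 0, 0, -0.06, 0.3],
    [0, 0, 20.5, 0, 0, -0.075, 0.3],
    [0, 0, 20.5, 0, 0, -0.075, 0.3],
    [0, 0, 20.5, 0, 0, -0.075, 0.3]
  ]
}}

```text
time: 5.55
position: [0.5632, 0.22, 0.0451]
orientation: [3.14, -0.0, -1.471]
force: [1.0, 0.3, -0.0]
width: 0.0301
finger_force: 0.0
```

Call:
{"name": "apply_moves", "arguments": {
  "motion": [
    [0, 0, 2.5, 0, 0.001, -0.015, 0.3],
    [0, 0, 2.5, 0, 0.001, -0.021, 0.3],
    [0, 0, 2.5, 0, 0.001, -0.023, 0.3],
    [0, 0, 2.5, 0, 0.001, -0.023, 0.3]
  ]
}}

```text
time: 5.88
position: [0.5636, 0.2213, 0.0227]
orientation: [-3.141, -0.0, -1.425]
force: [0.2, -0.2, -0.8]
width: 0.0298
finger_force: 0.0
```

Call:
{"name": "apply_moves", "arguments": {
  "motion": [
    [0, 0, 0, 0, 0, -0.002, 0.3],
    [0, 0, 0, 0, 0, -0.004, 0.3],
    [0, 0, 0, 0, 0, -0.004, 0.3]
  ]
}}

```text
time: 6.13
position: [0.5636, 0.2213, 0.0183]
orientation: [-3.141, -0.0, -1.423]
force: [0.8, 0.6, 0.4]
width: 0.0298
finger_force: 0.0
```

Call:
{"name": "apply_moves", "arguments": {
  "motion": [
    [0, 0, 0, 0, 0, -0.001, 0.3],
    [0, 0, 0, 0, 0, -0.002, 0.3],
    [0, 0, 0, 0, 0, -0.002, 0.3]
  ]
}}

```text
time: 6.38
position: [0.5635, 0.2213, 0.0161]
orientation: [3.141, -0.0, -1.422]
force: [0.0, 0.1, 0.4]
width: 0.0297
finger_force: 0.0
```

Call:
{"name": "apply_moves", "arguments": {
  "motion": [
    [0, 0, 0, 0.001, -0.006, 0, 0.3],
    [0, 0, 0, 0.0018, -0.012, 0, 0.3],
    [0, 0, 0, 0.0026, -0.017, 0, 0.3],
    [0, 0, 0, 0.0034, -0.023, 0, 0.3],
    [0, 0, 0, 0.0044, -0.03, 0, 0.3]
  ]
}}

```text
time: 6.8
position: [0.5679, 0.1907, 0.0162]
orientation: [3.142, 0.0, -1.422]
force: [0.2, 1.6, -0.4]
width: 0.0296
finger_force: 0.6
```

Call:
{"name": "apply_moves", "arguments": {
  "motion": [
    [0, 0, 0, 0.001, -0.007, 0, 0.3],
    [0, 0, 0, 0.0021, -0.014, 0, 0.3],
    [0, 0, 0, 0.0031, -0.021, 0, 0.3],
    [0, 0, 0, 0.0042, -0.028, 0, 0.3],
    [0, 0, 0, 0.0052, -0.035, 0, 0.3]
  ]
}}

```text
time: 7.22
position: [0.5732, 0.1555, 0.0162]
orientation: [-3.142, -0.0, -1.422]
force: [0.7, 0.9, -0.1]
width: 0.0299
finger_force: 0.6
```

Run:
```python
from h import *
p,d=shot('scene','scene4'); o=arm.observe(); print(fr(o['position']),o['position'],o['orientation'])
c,a,s=tray(p,[285,190],'scene');print(fr(c),a-180-np.degrees(Y),s)
cv2.imwrite('pics/s4c.png',cv2.resize(p[130:250,190:370],None,fx=4,fy=4,interpolation=cv2.INTER_CUBIC)[:,:,::-1])
```

```text
[-205.8   -1.9] [0.5734631  0.15452379 0.01618398] [-3.14152216e+00 -5.20643274e-04 -1.42258254e+00]
[-126.3    4.5] 4.237188006520725 (67.9355697631836, 142.12608337402344)
```

View pics/s4c.png

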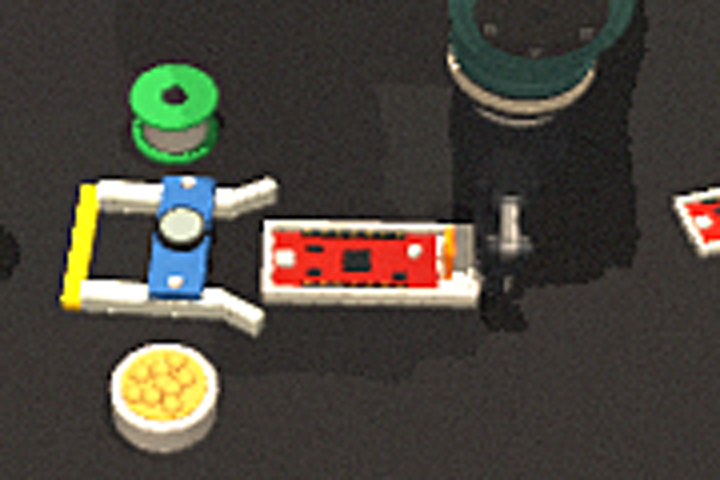

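The crop shows the nose just entering the mouth at (265,262), a few mm past centre and about 3° turned. I'll turn the hand back in line and push along the bridge axis.

Call:
{"name": "apply_moves", "arguments": {
  "motion": [
    [0, 0, -1, 0.0006, -0.006, 0, 0.3],
    [0, 0, -2, 0.0012, -0.012, 0, 0.3],
    [0, 0, -3, 0.0018, -0.018, 0, 0.3],
    [0, 0, -3, 0.0024, -0.024, 0, 0.3],
    [0, 0, -3, 0.003, -0.03, 0, 0.3]
  ]
}}

```text
time: 7.68
position: [0.5761, 0.1258, 0.0162]
orientation: [3.142, 0.0, -1.474]
force: [-0.3, 2.0, 0.2]
width: 0.03
finger_force: 0.9
```

Run:
```python
from h import *
p,d=shot('scene','scene5'); o=arm.observe(); print(fr(o['position']),o['position'],o['orientation'])
q,_=shot('top','top5')
a=cv2.resize(p[150:240,195:345],None,fx=4,fy=4,interpolation=cv2.INTER_CUBIC); b=cv2.resize(q[165:225,210:335],(600,288),interpolation=cv2.INTER_CUBIC)
cv2.imwrite('pics/5c.png',np.vstack([a[:300],b])[:600,:,::-1])
```

```text
[-176.1   -2. ] [0.57628403 0.12486854 0.016206  ] [-3.14155721e+00 -4.28195124e-04 -1.47454585e+00]
```

View pics/5c.png

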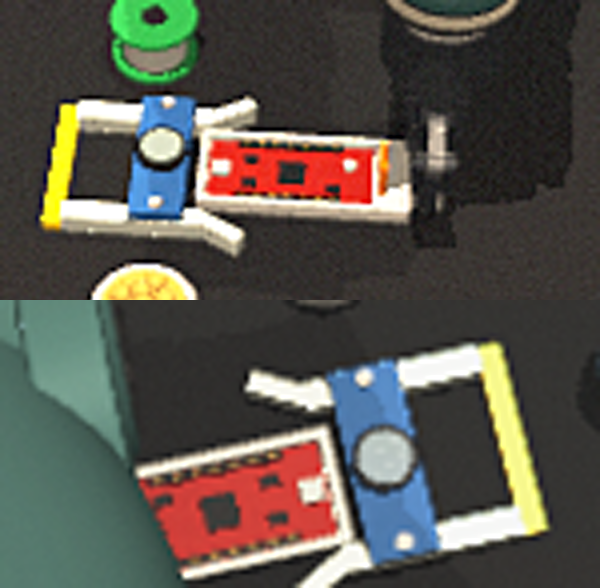

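The lower half shows the nose just short of the beam, from (328,428) to (353,545), in line but a few mm toward the robot-side rail. I'll continue with a slight turn.

Call:
{"name": "apply_moves", "arguments": {
  "motion": [
    [0, 0, 0.7, 0.0008, -0.006, 0, 0.3],
    [0, 0, 1.4, 0.0016, -0.012, 0, 0.3],
    [0, 0, 1.4, 0.0024, -0.018, 0, 0.3],
    [0, 0, 1.4, 0.0032, -0.024, 0, 0.3],
    [0, 0, 1.4, 0.004, -0.03, 0, 0.3]
  ]
}}

```text
time: 8.2
position: [0.5802, 0.0956, 0.0161]
orientation: [3.142, -0.0, -1.45]
force: [-0.0, 1.6, 0.4]
width: 0.0297
finger_force: 0.7
```

Call:
{"name": "apply_moves", "arguments": {
  "motion": [
    [0, 0, 0, 0.0006, -0.006, 0, 0.3],
    [0, 0, 0, 0.0012, -0.012, 0, 0.3],
    [0, 0, -0.7, 0.0018, -0.018, 0, 0.3],
    [0, 0, -1.4, 0.0024, -0.024, 0, 0.3],
    [0, 0, -1.4, 0.003, -0.03, 0, 0.3]
  ]
}}

```text
time: 8.62
position: [0.5831, 0.0657, 0.0162]
orientation: [3.142, -0.0, -1.475]
force: [-0.6, 1.0, -0.3]
width: 0.0299
finger_force: 0.7
```

Run:
```python
from h import *
q,_=shot('top','top6'); o=arm.observe(); print(fr(o['position']),o['force'])
p,_=shot('scene','scene6')
a=cv2.resize(p[150:225,195:345],None,fx=4,fy=4,interpolation=cv2.INTER_CUBIC); b=cv2.resize(q[165:225,210:335],(600,288),interpolation=cv2.INTER_CUBIC)
cv2.imwrite('pics/6c.png',np.vstack([a,b])[:,:,::-1])
```

```text
[-115.6   -1.1] [ 0.28627768 -1.07772831  0.17094022]
```

View pics/6c.png

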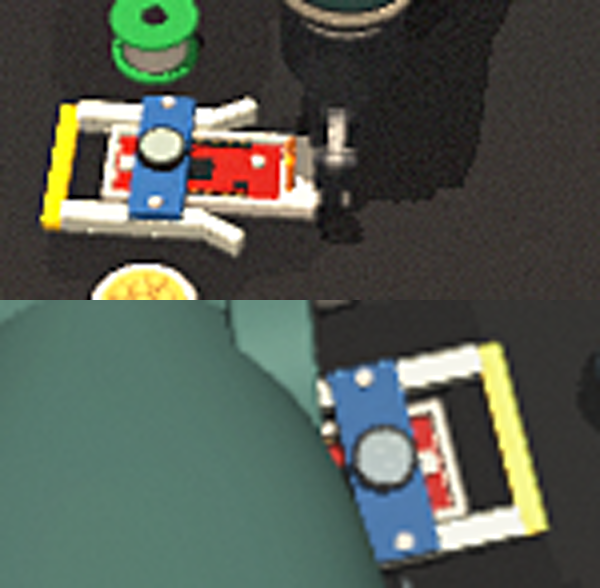

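The nose is past the beam, its edge running from (438,400) to (465,520). It is parallel to the yellow stop, about 24 mm short and nearly centred. I'll now push slowly.

Call:
{"name": "apply_moves", "arguments": {
  "motion": [
    [0, 0, 0, 0.0005, -0.005, 0, 0.3],
    [0, 0, 0, 0.001, -0.01, 0, 0.3],
    [0, 0, 0, 0.0014, -0.014, 0, 0.3],
    [0, 0, 0, 0.0017, -0.017, 0, 0.3],
    [0, 0, 0, 0.002, -0.02, 0, 0.3]
  ]
}}

```text
time: 9.13
position: [0.5851, 0.046, 0.0162]
orientation: [-3.142, 0.0, -1.474]
force: [-0.1, 1.4, -0.2]
width: 0.0299
finger_force: 0.8
```

Call:
{"name": "apply_moves", "arguments": {
  "motion": [
    [0, 0, 0, 0.0001, -0.001, 0, 0.3],
    [0, 0, 0, 0.0002, -0.002, 0, 0.3],
    [0, 0, 0, 0.0003, -0.003, 0, 0.3],
    [0, 0, 0, 0.0004, -0.004, 0, 0.3]
  ]
}}

```text
time: 9.47
position: [0.5855, 0.0423, 0.0161]
orientation: [3.141, 0.0, -1.474]
force: [-1.3, 0.9, -0.4]
width: 0.0299
finger_force: 0.8
```

Run:
```python
from h import *
q,_=shot('top','top7'); o=arm.observe(); print(fr(o['position']),o['force'],o['time'])
cv2.imwrite('pics/7c.png',cv2.resize(q[165:225,255:335],None,fx=8,fy=8,interpolation=cv2.INTER_CUBIC)[:,:,::-1])
```

```text
[-92.9  -1.1] [-0.72029775  1.20627706 -0.56081968] 9.5167
```

Call:
{"name": "apply_moves", "arguments": {
  "motion": [
    [0, 0, 0, 0.0001, -0.001, 0, 0.3],
    [0, 0, 0, 0.0002, -0.002, 0, 0.3],
    [0, 0, 0, 0.0002, -0.002, 0, 0.3]
  ]
}}

```text
time: 9.77
position: [0.5857, 0.0402, 0.0162]
orientation: [3.142, -0.0, -1.474]
force: [0.4, 0.5, -0.5]
width: 0.0298
finger_force: 0.2
```

Call:
{"name": "apply_moves", "arguments": {
  "motion": [
    [0, 0, 0, 0.0001, -0.001, 0, 0.3],
    [0, 0, 0, 0.0001, -0.001, 0, 0.3]
  ]
}}

```text
time: 9.93
position: [0.5858, 0.0399, 0.0162]
orientation: [-3.141, 0.002, -1.474]
force: [-0.6, 5.8, 0.7]
width: 0.0293
finger_force: 3.2
```

Call:
{"name": "apply_moves", "arguments": {
  "motion": [
    [0, 0, 0, 0.0001, -0.001, 0, 0.3],
    [0, 0, 0, 0.0001, -0.001, 0, 0.3]
  ]
}}

```text
time: 10.1
position: [0.5857, 0.0398, 0.0162]
orientation: [-3.141, 0.003, -1.473]
force: [-0.9, 12.2, 1.7]
width: 0.0299
finger_force: 6.5
```

The force rose to 12 N with the tray where it should meet the stop. I'll back off, lift and verify.

Call:
{"name": "apply_moves", "arguments": {
  "motion": [
    [0, 0, 0, -0.0005, 0.005, 0, 0.3],
    [0, 0, 0, -0.002, 0.02, 0, 0.3],
    [0, 0, 0, -0.005, 0.05, 0.01, 0.3],
    [0, 0, 0, -0.008, 0.08, 0.045, 0.3],
    [0, 0, 0, -0.02, 0.11, 0.08, 0.3]
  ]
}}

```text
time: 10.52
position: [0.5682, 0.1426, 0.0886]
orientation: [3.14, -0.001, -1.475]
force: [1.9, -0.3, 0.5]
width: 0.0298
finger_force: 0.0
```

Call:
{"name": "apply_moves", "arguments": {
  "motion": [
    [0, 0, 0, -0.08, 0.15, 0.05, 0.3],
    [0, 0, 0, -0.08, 0.15, 0.05, 0.3],
    [0, 0, 0, -0.08, 0.15, 0.05, 0.3],
    [0, 0, 0, -0.08, 0.15, 0.05, 0.3],
    [0, 0, 0, -0.08, 0.15, 0.05, 0.3]
  ]
}}

```text
time: 10.93
position: [0.4863, 0.2957, 0.1404]
orientation: [-3.14, 0.001, -1.471]
force: [-0.7, 0.7, -0.2]
width: 0.0298
finger_force: 0.0
```

Run:
```python
from h import *
q,_=shot('top','top8'); o=arm.observe(); print(o['position'],o['force'],o['time'])
cv2.imwrite('pics/8c.png',cv2.resize(q[160:240,235:335],None,fx=7,fy=7,interpolation=cv2.INTER_CUBIC)[:,:,::-1])
```

```text
[0.48669151 0.29530667 0.140067  ] [-1.1784896   1.05617883 -0.08133909] 10.9833
```

View pics/8c.png

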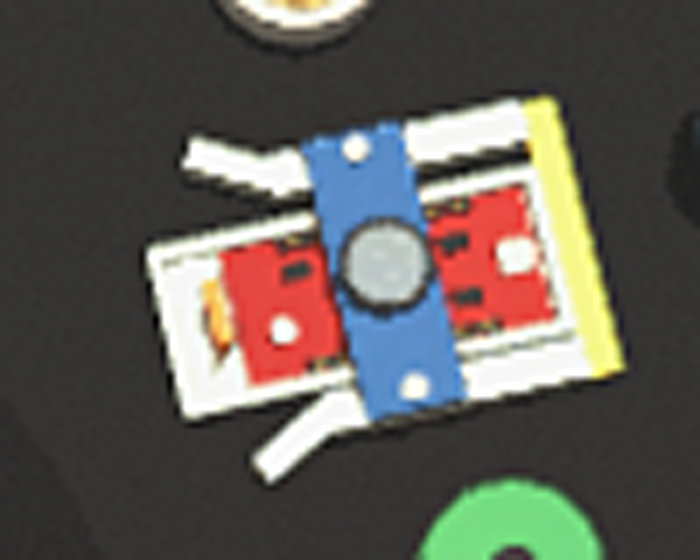

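The last crop shows the nose flush against the yellow stop, from (540,165) to (580,335), with no gap. The tray is in line, a few mm toward the robot-side rail, and the hand is clear, so I'll hand in.

```bash
python3 -c "
from plant import arm; print(arm.finish_job())"
```

```text
the job is handed in; nothing more can be done
None
```

I pushed the 140 mm tray under the blue bridge until its nose sat flush against the yellow stop, and handed the job in at about 11 s with the hand clear; the result of the judging was not shown.

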